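Lay out an angle-section load test

ROBOT

A 7-joint arm with a two-finger parallel gripper is mounted at the origin on the work surface. World frame = base frame: x ahead of the robot, y to its left, z up, the work surface at z = 0. Lengths are in m, angles in rad, forces in N, time in s.
With the tool pointing down it reaches from about 0.4 to 0.875 m from the base axis. Payload 19.3 kg.
Tool frame: the origin (TCP) lies between the finger pads; the fingertips stand 17 mm ahead of it and the grasp point (between the pads) lies 2 mm behind it (bot.finger_overhang is the distance from the TCP to the fingertips, in m); z points along the fingers, y is the line along which they close (so a half turn about z gives the same grasp; the last joint's range is limited). The gripper opens to 85 mm and grips with 20 to 120 N. Pads are 22 mm wide; open, the fingers measure 114 mm over their backs; the gripper's body (76 mm by 85 mm) begins 54 mm behind the grasp point. The pads swing forward as they close: fully open they stand 13 mm farther back than shut.
Start: joints at [1.086, 0.521, -0.036, 1.599, 0.021, 1.021, -0.113], TCP at [0.252, -0.572, 0.248] pointing down, gripper open.
Joint ranges: [-2.91, 2.91], [-0.3, 2.13], [-1.5, 1.42], [0.17, 2.43], [-1.26, 4.41], [0.16, 1.93], [-2.52, 2.52]. Speed limits (rad/s): [1.89, 1.89, 2.39, 2.39, 3.01, 3.01, 3.01].

INTERFACE

Orientations are given as [roll, pitch, yaw] about the fixed x, y, z axes, in that order (R = Rz(yaw) Ry(pitch) Rx(roll)).
In Python, from workcell import observe, grab_frame, bot gives the robot as it stands.
- The arm moves only by the shell command python3 -m crank 'ROWS' [FORCE]. ROWS is a JSON object of lists of equal length, an entry for each row: "linear": the shift along the world's x, y, z each as a share of 0.25 m, from -1 to 1, a list of three; "delta_rot": the turn, a rotation vector about the world's x, y, z each as a share of 30 degrees, from -1 to 1, a list of three; "fingers": the opening, from -1 (shut) to 1 (fully open). In form: {"linear": [[dx, dy, dz], ...], "delta_rot": [[rx, ry, rz], ...], "fingers": [fingers, ...]}. A call has 1 to 5 rows; each row is the pose to reach, as a shift and turn from the pose commanded when the call began; what a row does not reach only later rows make up. A row lasts 1/10 s, in which the tool goes at most 50 mm and 8.59 degrees, less where a joint would pass 70% of its speed; a pose out of reach is approached as far as the arm can. A call with a number of a shift or a turn outside -1 to 1 is refused whole. A call with a gripper value outside its range is refused whole. The fingers move at their own pace and stop on an object; FORCE is the grip in N (left out, the last holds). Time passes only in rows, so rows that repeat a pose let the fingers close. It gives the time, the measured TCP pose, the force, the opening and the grip force at its end, in the units of the state.
- observe(): the state, without advancing time (a new reading comes with each control period).
- grab_frame(name): name is "scene" or "top"; returns a dict with "image" (384x512x3 uint8, red, green, blue), "mtx" (3x3 intrinsics, pixels), "xyz" and "orientation" of the camera in the world. Camera axes: x right, y down, z forward; pixel columns grow to the right and rows downward; lengths in m; the calibration is good to about 2 mm. A picture is of the moment at which its call begins. There is no depth.
- bot.job_done(): hands the job in; it is judged then, once.
The state is a dict: "clock": time; "qpos": joint angles; "qd": joint speeds; "joint_efforts": joint torques, N m; "position": TCP position; "tool_rot": TCP orientation; "force": force on the tool from outside, world axes, zero at the start; "moment": the same for the moment, N m; "grip_width": finger opening in m; "finger_force": force on a finger pad.
Only numpy, scipy, OpenCV 4.12 (cv2) and the standard library are available. Lean on these libraries where they do the work, as an engineer would, in place of code of your own. Each camera call takes 0.05 s, during which the arm holds its last target. There are 200 camera calls.

TASK

Set out the parts for the next load test: stand the short angle offcut, ridge up, in the middle of the base plate, midway between its two support blocks, its ridge parallel to the blocks, and nest the long angle offcut over it, fully seated with the legs aligned and an equal overhang at both ends. Centre the solid disc on the round pedestal and the spacer ring flat and centred on top of the disc, and stand the cone-topped loading nose upright on the bench just to the left (seen from the robot) of the base plate, level with the plate's middle and about 30 mm clear of its edge. Leave the hexagon nut, the flat bar offcut and the wrench where they lie, and let go of everything.

Things in the scene. Friction and masses are not known exactly. Their poses are not given: they have to be found in the camera images.
- short_angle: SHORT steel angle offcut, a 90 degree section lying like a roof, ridge up: 44 mm long along the ridge, 57 mm wide over the leg edges, ridge 31 mm high; legs 40 x 4 mm. Origin: below mid-ridge, at the level of the leg edges; x along the ridge (starts within 0.5 rad of world x), z up. Loose, 0.09 to 0.17 kg. Pick from above by the two end faces, 44 mm apart, fingers on the ridge line
- long_angle: LONG steel angle offcut: same section and frame as the short one (57 mm wide, ridge up, 31 mm high) but 62 mm long, so that it overhangs 9 mm at each end when centred over it; nested, its underside is 5.7 mm above the other's. Starts with x within 0.5 rad of world x. Loose, 0.12 to 0.23 kg. Pick from above by the two end faces, 62 mm apart
- disc: solid flat steel disc, no hole, diameter 60 mm, 16 mm thick, lying flat; origin: centre of its underside, z up. 0.25 to 0.5 kg. Loose
- spacer: steel spacer ring: outside diameter 44 mm, hole 22 mm, 22 mm high, lying flat with the hole upright; origin: centre of its underside, z up. 0.13 to 0.27 kg. Loose
- nose: loading nose: solid steel cylinder of diameter 40 mm, straight up to 26 mm, then tapering to a blunt cone top at 38 mm; standing. Origin: centre of its underside, z up. 0.18 to 0.36 kg. Loose
- support_plate: dark steel base plate, fixed, 110 (x) by 160 (y) by 10 mm thick, carrying two aluminium support blocks along x, 96 long, 18 wide, tops 46 mm above the bench, centre lines at y = +-63 mm, 108 mm clear between. Origin: centre of its underside, on the bench; x away from the robot, y to the robot's left, within 0.15 rad. The nose belongs on the bench at x = 0, y = +130 mm here
- pedestal: round steel pedestal, fixed to the bench, flat top of diameter 120 mm, 30 mm above the bench; origin: centre of its underside, on the bench, z up
- hex_nut: dark hexagon nut, 36 mm across flats, 19 mm high, a bystander lying loose; origin: centre of its underside
- flat_bar: flat bar offcut, 60 x 20 mm, 8 mm thick, a bystander lying loose at the right; origin: centre of its underside
- wrench: wrench, 180 mm long, a bystander lying loose beyond the other things; origin: about the middle of its underside
There are look-alikes about, which are no part of the job. Leave any blue look-alike of the spacer alone. Leave any black look-alike of the long_angle alone.

How it is judged:
At the end, for the whole second after the job is handed in: short angle mid-plate (12 mm, 0.17 rad to the blocks); long angle seated over it (8 mm along, 5 mm across, 0.08 rad); disc flat on pedestal (13 mm); ring flat on disc (10 mm); nose upright on the bench, 15 mm about x 0, y 130 mm of the plate; all at rest (x of short_angle in the frame of support_plate between -0.012 and 0.012 m and y of short_angle in the frame of support_plate between -0.012 and 0.012 m and z of short_angle in the frame of support_plate between 0.007 and 0.0135 m and angle between the x axis of short_angle and the x axis of support_plate, either way round below 0.17 rad and angle between each of short_angle, long_angle, nose's own z axis and vertical below 0.1 rad and x of long_angle in the frame of short_angle between -0.008 and 0.008 m and y of long_angle in the frame of short_angle between -0.005 and 0.005 m and z of long_angle in the frame of short_angle between 0.0035 and 0.0085 m and angle between the x axis of long_angle and the x axis of short_angle, either way round below 0.08 rad and horizontal distance between disc and pedestal below 0.013 m and angle between each of disc, spacer's own z axis and vertical below 0.08 rad and z of disc in the frame of pedestal between 0.027 and 0.034 m and horizontal distance between spacer and disc below 0.01 m and z of spacer in the frame of disc between 0.0135 and 0.0195 m and x of nose in the frame of support_plate between -0.015 and 0.015 m and y of nose in the frame of support_plate between 0.115 and 0.145 m and height (world z) of nose below 0.004 m and linear speed of each of short_angle, long_angle, disc, spacer, nose below 0.02 m/s and angular speed of each of short_angle, long_angle, disc, spacer, nose below 0.2 rad/s); the robot touches nothing.
It fails at once if the hexagon nut is shifted by more than 20 mm (distance of hex_nut from where it was at the start of the episode above 0.02 m).
It fails at once if the flat bar offcut is shifted by more than 20 mm (distance of flat_bar from where it was at the start of the episode above 0.02 m).
It fails at once if the wrench is shifted by more than 20 mm (distance of wrench from where it was at the start of the episode above 0.02 m).
It also fails if it takes over 128 s, if anything falls off the work surface, if the arm or the gripper's body presses on something with over 40 N, if the wrist force passes 120 N, or if a joint passes its speed limit or range.

## Working session

There is one attempt and no reset: what is moved stays moved. The work goes in short steps, Python scripts to look and compute and a shell command to move; the robot and the scene stay as the last step left them, time stands still between calls to the robot, and variables do not carry over. Pictures are saved under pics/ and viewed, at most 14 in all, crops included, and the job is handed in when it is done.

```bash
mkdir -p pics; ls; cat > h.py <<'E'
import numpy as np, cv2
from scipy.spatial.transform import Rotation as R
from workcell import observe, grab_frame, bot
def cam(name):
    f=grab_frame(name); return f
def rot(f):
    o=np.array(f["orientation"],float)
    return o if o.shape==(3,3) else R.from_euler('xyz',o).as_matrix()
def ray(f,u,v,z):
    d=rot(f)@np.linalg.inv(np.array(f["mtx"]))@np.array([u,v,1.]); c=np.array(f["xyz"])
    return c+d*(z-c[2])/d[2]
def save(f,n): cv2.imwrite("pics/"+n,cv2.cvtColor(f["image"],cv2.COLOR_RGB2BGR))
E
python3 - <<'E'
from h import *
import pickle
for n in("scene","top"):
    f=cam(n); save(f,n+"0.png"); pickle.dump(f,open(n+"0.pkl","wb")); print(n,f["xyz"],f["orientation"],f["mtx"])
s=observe(); print(s)
E
```

```text
pics
scene [ 0.91299821 -0.69948013  1.01479564] [-2.47918564 -0.00561605  0.54960286] [[453.84874963   0.         248.95738224]
 [  0.         453.84874963 195.51946749]
 [  0.           0.           1.        ]]
top [ 0.42226667 -0.05577361  0.7961547 ] [-2.99915963 -0.00816387 -1.57429708] [[357.39272526   0.         265.50999129]
 [  0.         357.39272526 185.33255775]
 [  0.           0.           1.        ]]
{'clock': 0.1, 'qpos': array([ 1.08579414,  0.5219831 , -0.03632527,  1.5999554 ,  0.02118373,
        1.02108942, -0.11279373]), 'qd': array([-0.00140873, -0.0021006 , -0.00044331,  0.0004797 ,  0.00206776,
        0.00094507, -0.00032201]), 'joint_efforts': array([ 5.27219527e-03, -9.28488564e+01,  1.98495917e+00, -3.70530295e+01,
        1.82646612e-02,  5.36808555e-03, -3.20988181e-05]), 'position': array([ 0.25173694, -0.57174556,  0.24776384]), 'tool_rot': array([-3.14054343e+00,  6.05832714e-05,  4.14787204e-01]), 'force': array([-0.36323831, -0.47901526,  0.43553345]), 'moment': array([-0.00812943, -0.01900492,  0.03331783]), 'finger_force': 0.0, 'grip_width': 0.0856246205861594}
```

View pics/top0.png

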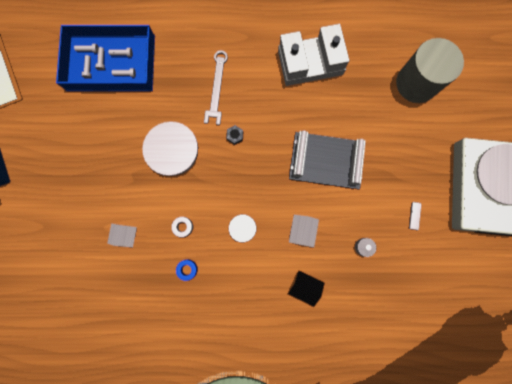

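View pics/scene0.png

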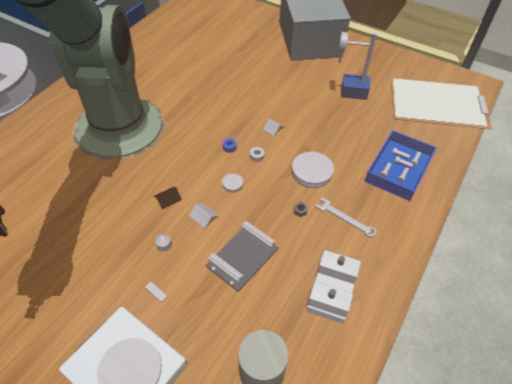

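The top view (left = +y, up = +x) shows:
- **Angles:** the short angle is at (122,236), about 26x22 px. The long angle is at (304,231), about 26x31 px. The black look-alike at (306,288) is to be left.
- **Rings:** the white spacer is at (181,227). The blue look-alike at (187,270) is to be left.
- **Other parts:** disc (242,228), nose (366,247), pedestal (170,149), plate (328,160), nut (235,134), bar (415,216), wrench (215,88).

Next I measure with contours and confirm in one enlarged crop.

```bash
cat > m.py <<'E'
from h import *
import pickle
H={'short':(122,236,.018),'long':(304,231,.018),'spacer':(181,227,.022),'disc':(242,228,.016),'nose':(366,247,.026),'ped':(170,149,.03),'plate':(328,160,.03),'nut':(235,134,.019),'bar':(415,216,.008)}
def meas(f,names=H,boxes=None):
    im=f["image"]; hsv=cv2.cvtColor(im,cv2.COLOR_RGB2HSV)
    m=((hsv[...,1]<90)).astype(np.uint8)*255
    n,l,st,ce=cv2.connectedComponentsWithStats(m)
    out={}
    for k in names:
        u,v,z=H[k]
        i=min((i for i in range(1,n) if st[i,4]>60),key=lambda i:np.hypot(*(ce[i]-[u,v])))
        c=max(cv2.findContours((l==i).astype(np.uint8),cv2.RETR_EXTERNAL,cv2.CHAIN_APPROX_NONE)[0],key=cv2.contourArea)
        P=np.array([ray(f,*p[0],z)[:2] for p in c])
        (cx,cy),(w,h),a=cv2.minAreaRect((P*1000).astype(np.float32))
        print(k,st[i],'ctr',round(cx,1),round(cy,1),'size',round(w,1),round(h,1),'ang',round(a,1))
        out[k]=(cx,cy,w,h,a)
    return out
if __name__=="__main__":
    f=pickle.load(open("top0.pkl","rb")); meas(f)
    im=cv2.cvtColor(f["image"],cv2.COLOR_RGB2BGR)[115:305,95:390]
    cv2.imwrite("pics/crop1.png",cv2.resize(im,None,fx=2.7,fy=2.7,interpolation=cv2.INTER_CUBIC))
E
python3 m.py
```

```text
short [108 224  28  23 530] ctr 425.9 247.3 size 55.4 44.3 ang 82.3
long [289 215  30  32 740] ctr 435.8 -144.3 size 55.4 62.9 ang 78.9
spacer [172 217  21  20 287] ctr 444.4 117.4 size 43.3 40.6 ang 89.8
disc [229 214  28  29 622] ctr 441.0 -12.4 size 60.4 58.5 ang 0.6
nose [355 238  21  19 309] ctr 399.6 -274.0 size 43.0 37.8 ang 89.8
ped [ 142  122   56   54 2384] ctr 614.9 147.8 size 120.8 119.2 ang 90.0
plate [ 289  131   77   58 3434] ctr 590.3 -197.8 size 157.4 111.7 ang 81.8
nut [227 126  16  18 228] ctr 649.0 6.6 size 39.3 33.7 ang 0.3
bar [409 202  12  28 261] ctr 467.4 -392.3 size 21.1 60.8 ang 80.2
```

View pics/crop1.png

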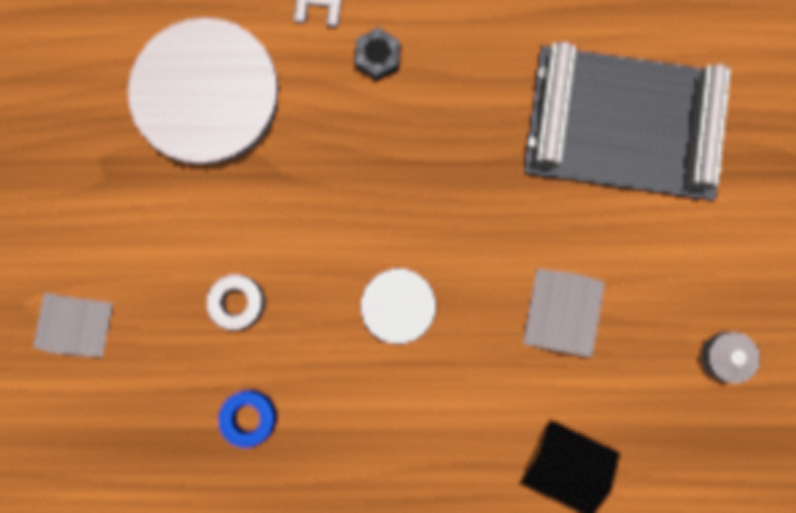

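The crop confirms the choices: two grey angles (left one 44 mm, right one 63 mm along the ridge), and a white spacer with a blue ring and a black block as the look-alikes. Next I refine the centres, using the correct outline heights.

```bash
python3 - <<'E'
from m import *
f=pickle.load(open("top0.pkl","rb"))
for k in('short','long'): H[k]=H[k][:2]+(0.,)
meas(f,['short','long'])
c=lambda u,v:(95+u/2.7,115+v/2.7)
A,B,C=[ray(f,*c(*p),.01)[:2] for p in((541,46),(716,199),(526,173))]
print(A,B,C,(A+B)/2,'len',np.linalg.norm(A-C),np.linalg.norm(B-C),'yaw',np.degrees(np.arctan2(*(A-C)[::-1])), np.degrees(np.arctan2(*(C-B)[::-1]))-90)
# second view: block tops / pedestal in scene
g=pickle.load(open("scene0.pkl","rb"))
for n,p,z in(('disc',(232,183),.016),('ped',(313,169),.03),('nose',(163,241),.03),('spacer',(257,154),.022),('plate',(243,256),.01)): print(n,ray(g,*p,z)[:2])
print(bot.finger_overhang,[a for a in dir(bot) if a[0]!='_'])
E
```

```text
short [108 224  28  23 530] ctr 425.9 254.3 size 56.6 45.3 ang 82.3
long [289 215  30  32 740] ctr 436.1 -146.3 size 56.7 64.4 ang 78.9
[ 0.65717566 -0.13087259] [ 0.52691992 -0.2731357 ] [ 0.54895236 -0.11681583] [ 0.59204779 -0.20200415] len 0.10913236950366666 0.15786491184414933 yaw -7.400523340575557 -8.022685156484357
disc [ 0.44607556 -0.01906755]
ped [0.62298663 0.13843713]
nose [ 0.40693546 -0.28224958]
spacer [0.45152385 0.11055345]
plate [ 0.59744299 -0.20254   ]
0.017 ['IKError', 'finger_overhang', 'job_done']
```

```bash
python3 -m crank '{"linear":[[0.296,0.592,-0.2],[0.296,0.592,-0.2],[0.296,0.592,-0.2],[0.296,0.592,-0.2],[0.296,0.592,-0.2]],"delta_rot":[[0,0,0.93],[0,0,0.93],[0,0,0.93],[0,0,0.93],[0,0,0.93]],"fingers":[1,1,1,1,1]}' 60
python3 -m crank '{"linear":[[0.296,0.592,-0.2],[0.296,0.592,-0.2],[0.296,0.592,-0.2],[0.296,0.592,-0.2],[0.296,0.592,-0.2]],"delta_rot":[[0,0,0.93],[0,0,0.93],[0,0,0.93],[0,0,0.93],[0,0,0.93]],"fingers":[1,1,1,1,1]}'
python3 -c "
from h import *
print(observe()['qpos'],observe()['qd']);f=cam('top');save(f,'t1.png')"
```

```text
clock: 0.6
position: [0.3273, -0.4208, 0.1975]
tool_rot: [-3.14, -0.001, 0.907]
force: [-0.5, -0.3, 0.2]
grip_width: 0.0859
finger_force: 0.0
clock: 1.1
position: [0.4009, -0.2737, 0.1476]
tool_rot: [-3.141, -0.001, 1.393]
force: [-0.3, -1.2, 0.8]
grip_width: 0.0851
finger_force: 0.0
[ 0.72665561  0.46651553 -0.32180814  2.03842868  0.22897894  0.67144613
  0.07883304] [ 0.05004112 -0.01155807  0.05061297 -0.02475429 -0.00974692  0.02223449
  0.01887237]
```

View pics/t1.png

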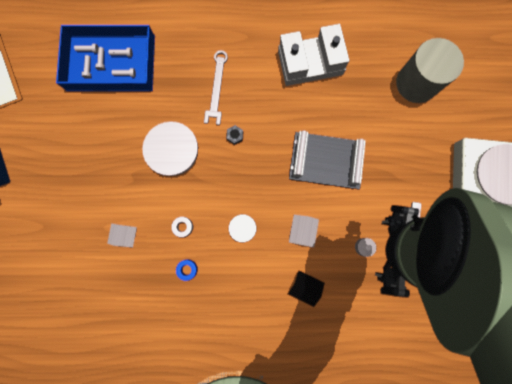

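The view shows the gripper at about (400,250), above the nose (366,247) with parallax, and nothing in the way. Descending.

```bash
python3 -m crank '{"linear":[[0,0,-0.2],[0,0,-0.36],[0,0,-0.44],[0,0,-0.504],[0,0,-0.504]],"delta_rot":[[0,0,0],[0,0,0],[0,0,0],[0,0,0],[0,0,0]],"fingers":[1,1,1,1,1]}'
python3 -m crank '{"linear":[[0,0,0],[0,0,0],[0,0,0],[0,0,0],[0,0,0]],"delta_rot":[[0,0,0],[0,0,0],[0,0,0],[0,0,0],[0,0,0]],"fingers":[-1,-1,-1,-1,-1]}' 60
python3 -m crank '{"linear":[[0,0,0],[0,0,0],[0,0,0],[0,0,0],[0,0,0]],"delta_rot":[[0,0,0],[0,0,0],[0,0,0],[0,0,0],[0,0,0]],"fingers":[-1,-1,-1,-1,-1]}'
python3 -m crank '{"linear":[[0,0,0.1],[0,0,0.2],[0,0,0.4],[0,0,0.4],[0,0,0.4]],"delta_rot":[[0,0,0],[0,0,0],[0,0,0],[0,0,0],[0,0,0]],"fingers":[-1,-1,-1,-1,-1]}'
python3 - <<'E'
from h import *
p=np.array([.592,-.202]);a=np.radians(-8)
print(p+[-np.sin(a)*.13,np.cos(a)*.13])
E
```

```text
clock: 1.65
position: [0.3986, -0.277, 0.0208]
tool_rot: [-3.139, 0.0, 1.386]
force: [0.4, -1.2, 0.3]
grip_width: 0.0858
finger_force: 0.0
clock: 2.15
position: [0.4002, -0.2766, 0.0234]
tool_rot: [3.14, 0.001, 1.388]
force: [-2.8, 0.3, 16.1]
grip_width: 0.0376
finger_force: 58.5
clock: 2.65
position: [0.4002, -0.2766, 0.0234]
tool_rot: [3.14, 0.001, 1.388]
force: [-2.9, 1.1, 16.5]
grip_width: 0.0376
finger_force: 58.5
clock: 3.15
position: [0.4001, -0.2766, 0.1235]
tool_rot: [3.139, 0.001, 1.388]
force: [-0.6, -0.6, -3.4]
grip_width: 0.0375
finger_force: 62.3
[ 0.6100925  -0.07326515]
```

```bash
python3 -m crank '{"linear":[[0.841,0.811,0],[0.841,0.811,0],[0.841,0.811,0],[0.841,0.811,0],[0.841,0.811,0]],"delta_rot":[[0,0,0],[0,0,0],[0,0,0],[0,0,0],[0,0,0]],"fingers":[-1,-1,-1,-1,-1]}'
python3 -m crank '{"linear":[[0,0,0],[0,0,0],[0,0,0]],"delta_rot":[[0,0,0],[0,0,0],[0,0,0]],"fingers":[-1,-1,-1]}'
python3 -c "
from h import *
f=cam('scene');save(f,'s1.png')
cv2.imwrite('pics/s1c.png',cv2.resize(cv2.cvtColor(f['image'],cv2.COLOR_RGB2BGR)[120:320,130:380],None,fx=3,fy=3))"
```

```text
clock: 3.65
position: [0.5803, -0.1008, 0.1209]
tool_rot: [-3.139, 0.0, 1.389]
force: [1.2, -0.3, -2.3]
grip_width: 0.0372
finger_force: 62.3
clock: 3.95
position: [0.5787, -0.1032, 0.1212]
tool_rot: [-3.14, 0.001, 1.388]
force: [0.3, -0.7, -1.8]
grip_width: 0.0377
finger_force: 62.3
```

View pics/s1c.png

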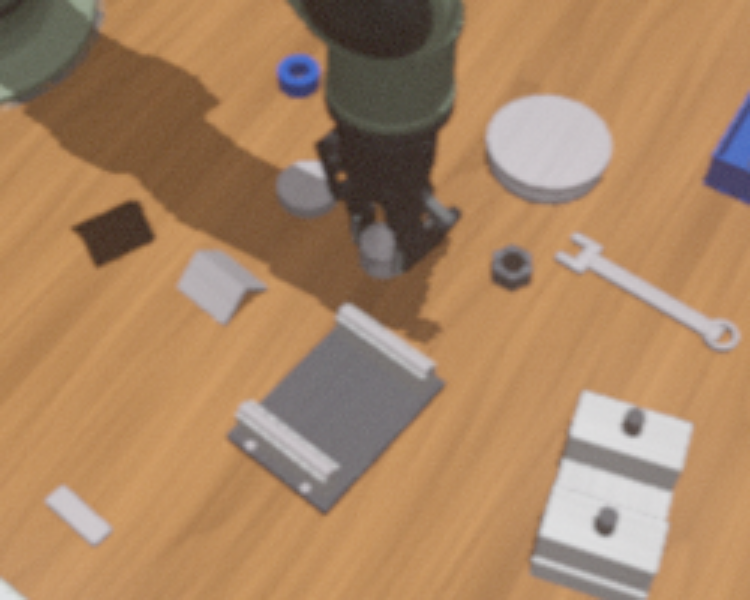

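The nose hangs upright in the fingers (crop (380,250)), short of its target. Finishing the move, lowering and releasing.

```bash
python3 -m crank '{"linear":[[0.125,0.12,0],[0.125,0.12,-0.15],[0.125,0.12,-0.3],[0.125,0.12,-0.35],[0.125,0.12,-0.37]],"delta_rot":[[0,0,0],[0,0,0],[0,0,0],[0,0,0],[0,0,0]],"fingers":[-1,-1,-1,-1,-1]}'
python3 -m crank '{"linear":[[0,0,-0.008],[0,0,-0.016],[0,0,-0.016]],"delta_rot":[[0,0,0],[0,0,0],[0,0,0]],"fingers":[-1,-1,-1]}'
```

```text
clock: 4.5
position: [0.6101, -0.0733, 0.0288]
tool_rot: [-3.139, 0.0, 1.388]
force: [0.6, 0.3, -1.8]
grip_width: 0.0377
finger_force: 62.2
clock: 4.8
position: [0.6116, -0.0727, 0.0268]
tool_rot: [3.14, -0.0, 1.388]
force: [0.1, 0.1, -2.2]
grip_width: 0.0378
finger_force: 62.2
```

```bash
python3 -m crank '{"linear":[[0,0,-0.006],[0,0,-0.012],[0,0,-0.012]],"delta_rot":[[0,0,0],[0,0,0],[0,0,0]],"fingers":[-1,-1,-1]}'

```

```text
clock: 5.1
position: [0.6114, -0.0726, 0.0236]
tool_rot: [3.141, 0.0, 1.389]
force: [-2.5, -0.1, 8.2]
grip_width: 0.0379
finger_force: 63.4
```

```bash
python3 -m crank '{"linear":[[0,0,0],[0,0,0],[0,0,0],[0,0,0.02],[0,0,0.04]],"delta_rot":[[0,0,0],[0,0,0],[0,0,0],[0,0,0],[0,0,0]],"fingers":[1,1,1,1,1]}'
python3 -m crank '{"linear":[[0,0,0.2],[0,0,0.36],[-0.15,0.05,0.36],[-0.3,0.1,0.36],[-0.45,0.16,0.36]],"delta_rot":[[0,0,0],[0,0,0],[0,0,0],[0,0,0],[0,0,0]],"fingers":[1,1,1,1,1]}'
python3 -m crank '{"linear":[[-0.12,0.04,0],[-0.23,0.076,0],[-0.23,0.076,0],[-0.23,0.076,0]],"delta_rot":[[0,0,0],[0,0,0],[0,0,0],[0,0,0]],"fingers":[1,1,1,1]}'
python3 -c "
from h import *
f=cam('top');save(f,'t2.png')"
```

```text
clock: 5.6
position: [0.611, -0.0724, 0.0331]
tool_rot: [-3.141, 0.0, 1.389]
force: [0.1, 0.0, 0.5]
grip_width: 0.0854
finger_force: 0.0
clock: 6.1
position: [0.4973, -0.0324, 0.1235]
tool_rot: [3.14, -0.0, 1.388]
force: [0.9, 0.7, -0.2]
grip_width: 0.0856
finger_force: 0.0
clock: 6.5
position: [0.4414, -0.0134, 0.1235]
tool_rot: [3.14, -0.0, 1.389]
force: [0.8, -0.3, 0.8]
grip_width: 0.0854
finger_force: 0.0
```

View pics/t2.png

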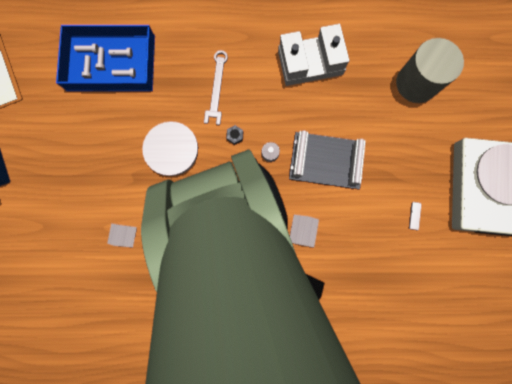

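The nose stands upright at (271,151) in the top view. The arm covers the disc as expected, so I go down on it.

```bash
python3 -c "
from h import *
f=cam('top');im=f['image'][138:165,258:284].astype(int);s=cv2.cvtColor(f['image'],cv2.COLOR_RGB2HSV)[138:165,258:284,1]<90
v,u=np.nonzero(s);print(ray(f,u.mean()+258,v.mean()+138,.02))"
python3 -m crank '{"linear":[[0,0,-0.2],[0,0,-0.34],[0,0,-0.4],[0,0,-0.414],[0,0,-0.414]],"delta_rot":[[0,0,0],[0,0,0],[0,0,0],[0,0,0],[0,0,0]],"fingers":[1,1,1,1,1]}'
python3 -m crank '{"linear":[[0,0,0],[0,0,0],[0,0,0],[0,0,0],[0,0,0]],"delta_rot":[[0,0,0],[0,0,0],[0,0,0],[0,0,0],[0,0,0]],"fingers":[-1,-1,-1,-1,-1]}' 80
python3 -m crank '{"linear":[[0,0,0.04],[0,0,0.1],[0,0,0.2],[0,0,0.2]],"delta_rot":[[0,0,0],[0,0,0],[0,0,0],[0,0,0]],"fingers":[-1,-1,-1,-1]}'
```

```text
[ 0.60986234 -0.0728459   0.02      ]
clock: 7.1
position: [0.4413, -0.0135, 0.0191]
tool_rot: [-3.141, 0.0, 1.389]
force: [0.5, 0.6, 0.3]
grip_width: 0.0855
finger_force: 0.0
clock: 7.6
position: [0.4417, -0.0136, 0.0208]
tool_rot: [3.14, -0.0, 1.388]
force: [-5.7, 0.2, 26.3]
grip_width: 0.0568
finger_force: 79.0
clock: 8.0
position: [0.4424, -0.0137, 0.0721]
tool_rot: [3.137, -0.001, 1.388]
force: [-0.2, 0.2, -3.1]
grip_width: 0.0565
finger_force: 86.4
```

```bash
python3 -m crank '{"linear":[[0.1,0.09,0.1],[0.25,0.23,0.12],[0.4,0.37,0.12],[0.55,0.51,0.12],[0.692,0.645,0.12]],"delta_rot":[[0,0,0],[0,0,0],[0,0,0],[0,0,0],[0,0,0]],"fingers":[-1,-1,-1,-1,-1]}'
python3 -m crank '{"linear":[[0,0,0],[0,0,0]],"delta_rot":[[0,0,0],[0,0,0]],"fingers":[-1,-1]}'
python3 -c "
from h import *
f=cam('top');save(f,'t3.png')
f=cam('scene');save(f,'s3.png')"
```

```text
clock: 8.5
position: [0.6131, 0.1468, 0.0993]
tool_rot: [3.141, 0.0, 1.388]
force: [0.8, -0.6, -2.9]
grip_width: 0.0564
finger_force: 86.6
clock: 8.7
position: [0.6116, 0.1463, 0.0985]
tool_rot: [-3.141, 0.0, 1.39]
force: [-0.4, -1.4, -3.0]
grip_width: 0.0563
finger_force: 86.7
```

```bash
python3 -m crank '{"linear":[[0.012,0.006,-0.1],[0.012,0.006,-0.16],[0.012,0.006,-0.18],[0.012,0.006,-0.188],[0.012,0.006,-0.188]],"delta_rot":[[0,0,0],[0,0,0],[0,0,0],[0,0,0],[0,0,0]],"fingers":[-1,-1,-1,-1,-1]}'
python3 -m crank '{"linear":[[0,0,-0.004],[0,0,-0.008],[0,0,-0.008]],"delta_rot":[[0,0,0],[0,0,0],[0,0,0]],"fingers":[-1,-1,-1]}'
```

```text
clock: 9.3
position: [0.6148, 0.147, 0.0526]
tool_rot: [3.141, -0.0, 1.388]
force: [-0.3, 0.4, -3.4]
grip_width: 0.0564
finger_force: 86.8
clock: 9.6
position: [0.6152, 0.1472, 0.0511]
tool_rot: [3.141, -0.0, 1.389]
force: [-2.0, -0.3, 6.3]
grip_width: 0.0565
finger_force: 87.8
```

```bash
python3 -m crank '{"linear":[[0,0,0],[0,0,0],[0,0,0],[0,0,0.02],[0,0,0.1]],"delta_rot":[[0,0,0],[0,0,0],[0,0,0],[0,0,0],[0,0,0]],"fingers":[1,1,1,1,1]}'
python3 -m crank '{"linear":[[0,0,0.2],[-0.18,-0.03,0.2],[-0.36,-0.06,0.2],[-0.54,-0.09,0.2],[-0.684,-0.117,0.2]],"delta_rot":[[0,0,0],[0,0,0],[0,0,0],[0,0,0],[0,0,0]],"fingers":[1,1,1,1,1]}'
python3 -m crank '{"linear":[[0,0,0],[0,0,0]],"delta_rot":[[0,0,0],[0,0,0]],"fingers":[1,1]}'
python3 - <<'E'
from m import *
f=cam('top');save(f,'t4.png')
E
```

```text
clock: 10.1
position: [0.6138, 0.1469, 0.0742]
tool_rot: [-3.139, 0.001, 1.389]
force: [-0.6, -0.4, -0.1]
grip_width: 0.0858
finger_force: 0.0
clock: 10.6
position: [0.4415, 0.1173, 0.1257]
tool_rot: [3.141, 0.0, 1.389]
force: [0.9, 1.2, -0.3]
grip_width: 0.0854
finger_force: 0.0
clock: 10.8
position: [0.4441, 0.118, 0.126]
tool_rot: [3.14, -0.0, 1.389]
force: [0.2, -0.1, -0.3]
grip_width: 0.0851
finger_force: 0.0
```

View pics/t4.png

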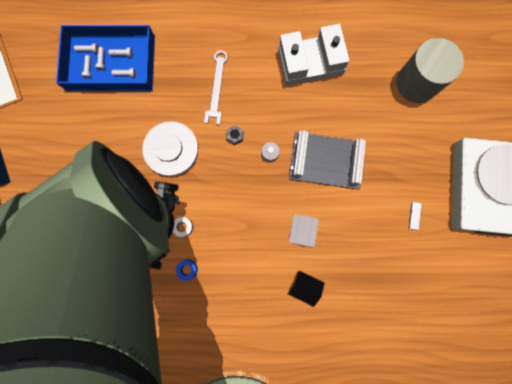

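The disc sits centred on the pedestal at (169,148). The blue ring at (187,270) is clear of the fingers. Now picking the white spacer.

```bash
python3 -m crank '{"linear":[[0,0,-0.2],[0,0,-0.34],[0,0,-0.4],[0,0,-0.416],[0,0,-0.416]],"delta_rot":[[0,0,0],[0,0,0],[0,0,0],[0,0,0],[0,0,0]],"fingers":[1,1,1,1,1]}'
python3 -m crank '{"linear":[[0,0,0],[0,0,0],[0,0,0],[0,0,0],[0,0,0]],"delta_rot":[[0,0,0],[0,0,0],[0,0,0],[0,0,0],[0,0,0]],"fingers":[-1,-1,-1,-1,-1]}' 60
python3 -m crank '{"linear":[[0,0,0],[0,0,0.04],[0,0,0.2],[0,0,0.4],[0,0,0.4]],"delta_rot":[[0,0,0],[0,0,0],[0,0,0],[0,0,0],[0,0,0]],"fingers":[-1,-1,-1,-1,-1]}'
python3 -m crank '{"linear":[[0.15,0.025,0],[0.33,0.055,0],[0.51,0.085,0],[0.684,0.117,0],[0.684,0.117,0]],"delta_rot":[[0,0,0],[0,0,0],[0,0,0],[0,0,0],[0,0,0]],"fingers":[-1,-1,-1,-1,-1]}'
python3 -m crank '{"linear":[[0,0,0],[0,0,0]],"delta_rot":[[0,0,0],[0,0,0]],"fingers":[-1,-1]}'
```

```text
clock: 11.35
position: [0.4442, 0.1181, 0.021]
tool_rot: [-3.141, 0.0, 1.389]
force: [0.3, 0.6, 0.5]
grip_width: 0.0856
finger_force: 0.0
clock: 11.85
position: [0.4444, 0.1179, 0.0224]
tool_rot: [3.14, -0.001, 1.388]
force: [-3.8, -0.8, 21.9]
grip_width: 0.0419
finger_force: 57.7
clock: 12.35
position: [0.446, 0.1185, 0.1267]
tool_rot: [3.135, -0.003, 1.388]
force: [0.5, -0.1, -2.7]
grip_width: 0.0416
finger_force: 61.9
clock: 12.85
position: [0.6189, 0.1476, 0.1211]
tool_rot: [3.139, -0.002, 1.387]
force: [-1.6, -0.6, -2.6]
grip_width: 0.0419
finger_force: 61.9
clock: 13.05
position: [0.6138, 0.1469, 0.1212]
tool_rot: [-3.141, 0.001, 1.389]
force: [-0.5, 0.3, -1.1]
grip_width: 0.0418
finger_force: 61.9
```

```bash
python3 -m crank '{"linear":[[0,0,-0.1],[0,0,-0.16],[0,0,-0.19],[0,0,-0.2],[0,0,-0.2]],"delta_rot":[[0,0,0],[0,0,0],[0,0,0],[0,0,0],[0,0,0]],"fingers":[-1,-1,-1,-1,-1]}'
python3 -m crank '{"linear":[[0,0,-0.006],[0,0,-0.012],[0,0,-0.012]],"delta_rot":[[0,0,0],[0,0,0],[0,0,0]],"fingers":[-1,-1,-1]}'
```

```text
clock: 13.55
position: [0.6147, 0.1472, 0.0714]
tool_rot: [-3.141, 0.0, 1.389]
force: [-0.2, -0.1, -0.9]
grip_width: 0.0413
finger_force: 61.9
clock: 13.85
position: [0.6151, 0.1472, 0.0687]
tool_rot: [3.141, -0.0, 1.389]
force: [1.2, -0.6, 0.2]
grip_width: 0.0419
finger_force: 62.1
```

```bash
python3 -m crank '{"linear":[[0,0,-0.004],[0,0,-0.004]],"delta_rot":[[0,0,0],[0,0,0]],"fingers":[-1,-1]}'
python3 -m crank '{"linear":[[0,0,0],[0,0,0],[0,0,0],[0,0,0.02],[0,0,0.1]],"delta_rot":[[0,0,0],[0,0,0],[0,0,0],[0,0,0],[0,0,0]],"fingers":[1,1,1,1,1]}'
python3 -m crank '{"linear":[[0,0,0.15],[-0.18,0.1,0.15],[-0.36,0.2,0.15],[-0.54,0.3,0.15],[-0.7,0.4,0.15]],"delta_rot":[[0,0,0],[0,0,0.09],[0,0,0.09],[0,0,0.09],[0,0,0.09]],"fingers":[1,1,1,1,1]}'
python3 -m crank '{"linear":[[-0.056,0.028,0],[-0.056,0.028,0],[-0.056,0.028,0]],"delta_rot":[[0,0,0],[0,0,0],[0,0,0]],"fingers":[1,1,1]}'
python3 - <<'E'
from m import *
print(observe()['qpos'])
f=cam('top');save(f,'t5.png')
im=cv2.cvtColor(f["image"],cv2.COLOR_RGB2BGR)[100:300,60:360]
cv2.imwrite("pics/t5c.png",cv2.resize(im,None,fx=2.6,fy=2.6,interpolation=cv2.INTER_CUBIC))
E
```

```text
clock: 14.05
position: [0.6151, 0.1472, 0.0686]
tool_rot: [3.141, -0.0, 1.389]
force: [-4.9, -2.0, 16.6]
grip_width: 0.0412
finger_force: 63.8
clock: 14.55
position: [0.6138, 0.1469, 0.0911]
tool_rot: [-3.139, 0.001, 1.389]
force: [-0.6, 0.0, 0.4]
grip_width: 0.0853
finger_force: 0.0
clock: 15.05
position: [0.4395, 0.2467, 0.1303]
tool_rot: [3.141, -0.0, 1.435]
force: [0.6, 2.3, -0.6]
grip_width: 0.0854
finger_force: 0.0
clock: 15.35
position: [0.4279, 0.2532, 0.1301]
tool_rot: [3.141, -0.0, 1.436]
force: [0.5, -0.8, 0.4]
grip_width: 0.0853
finger_force: 0.0
[-0.38659905  0.51379192 -0.35042659  2.02114174  0.28270883  0.65181519
 -1.05670211]
```

View pics/t5c.png

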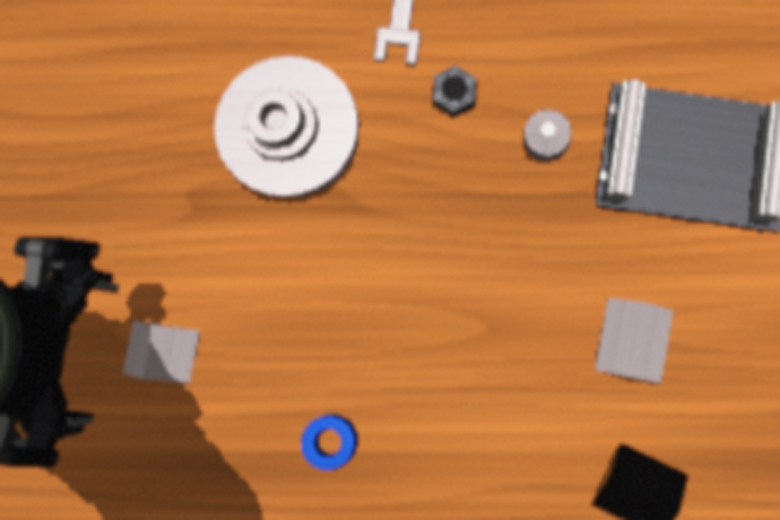

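The ring is on the disc (crop (275,117), disc (283,125)), with the offset looking like parallax. I'll compute that while the gripper takes the short angle at crop (160,352).

```bash
python3 -c "
from h import *
f=cam('top');c=lambda u,v:(60+u/2.6,100+v/2.6)
print(ray(f,*c(275,117),.068),ray(f,*c(283,124),.046),ray(f,*c(286,126),.03))"
python3 -m crank '{"linear":[[0,0,-0.2],[0,0,-0.34],[0,0,-0.4],[0,0,-0.43],[0,0,-0.43]],"delta_rot":[[0,0,0],[0,0,0],[0,0,0],[0,0,0],[0,0,0]],"fingers":[1,1,1,1,1]}'
python3 -m crank '{"linear":[[0,0,0],[0,0,0],[0,0,0],[0,0,0],[0,0,0]],"delta_rot":[[0,0,0],[0,0,0],[0,0,0],[0,0,0],[0,0,0]],"fingers":[-1,-1,-1,-1,-1]}' 60
python3 -m crank '{"linear":[[0,0,0],[0,0,0.04],[0,0,0.2],[0,0,0.4],[0,0,0.4]],"delta_rot":[[0,0,0],[0,0,0],[0,0,0],[0,0,0],[0,0,0]],"fingers":[-1,-1,-1,-1,-1]}'
python3 -c "
from h import *
f=cam('top');save(f,'t6.png')"
```

```text
[0.61220078 0.1458133  0.068     ] [0.6119912  0.14509545 0.046     ] [0.61430351 0.14679438 0.03      ]
clock: 15.95
position: [0.4274, 0.2528, 0.0217]
tool_rot: [-3.141, 0.001, 1.435]
force: [-0.4, 0.0, 0.4]
grip_width: 0.0855
finger_force: 0.0
clock: 16.45
position: [0.4274, 0.2535, 0.0232]
tool_rot: [3.141, -0.001, 1.436]
force: [-3.5, -1.8, 12.8]
grip_width: 0.0424
finger_force: 58.8
clock: 16.95
position: [0.4293, 0.2546, 0.1281]
tool_rot: [3.135, -0.005, 1.435]
force: [-0.0, -0.5, -1.5]
grip_width: 0.042
finger_force: 61.5
```

```bash
python3 -m crank '{"linear":[[0.328,-0.91,0],[0.328,-0.91,0],[0.328,-0.91,0],[0.328,-0.91,0],[0.328,-0.91,0]],"delta_rot":[[0,0,0],[0,0,0],[0,0,0],[0,0,0],[0,0,0]],"fingers":[-1,-1,-1,-1,-1]}'
python3 -m crank '{"linear":[[0.328,-0.91,0],[0.328,-0.91,0],[0.328,-0.91,0],[0.328,-0.91,0],[0.328,-0.91,0]],"delta_rot":[[0,0,0],[0,0,0],[0,0,0],[0,0,0],[0,0,0]],"fingers":[-1,-1,-1,-1,-1]}'
python3 -m crank '{"linear":[[0,0,0],[0,0,0]],"delta_rot":[[0,0,0],[0,0,0]],"fingers":[-1,-1]}'
```

```text
clock: 17.5
position: [0.5092, 0.0228, 0.122]
tool_rot: [-3.141, 0.001, 1.435]
force: [1.0, 1.4, -1.3]
grip_width: 0.0428
finger_force: 61.5
clock: 18.0
position: [0.591, -0.2048, 0.1218]
tool_rot: [-3.141, 0.0, 1.434]
force: [-0.3, 0.0, -1.6]
grip_width: 0.0421
finger_force: 61.5
clock: 18.2
position: [0.5905, -0.2025, 0.1214]
tool_rot: [-3.14, -0.0, 1.434]
force: [-0.9, 0.7, -1.7]
grip_width: 0.0423
finger_force: 61.5
```

```bash
python3 -m crank '{"linear":[[0.006,0,-0.15],[0.006,0,-0.26],[0.006,0,-0.32],[0.006,0,-0.34],[0.006,0,-0.34]],"delta_rot":[[0,0,0],[0,0,0],[0,0,0],[0,0,0],[0,0,0]],"fingers":[-1,-1,-1,-1,-1]}'
python3 -m crank '{"linear":[[0,0,-0.006],[0,0,-0.012],[0,0,-0.012]],"delta_rot":[[0,0,0],[0,0,0],[0,0,0]],"fingers":[-1,-1,-1]}'
```

```text
clock: 18.7
position: [0.5927, -0.2011, 0.0374]
tool_rot: [-3.141, -0.0, 1.437]
force: [-0.4, 0.9, 0.1]
grip_width: 0.0424
finger_force: 61.5
clock: 19.0
position: [0.5929, -0.2019, 0.0349]
tool_rot: [3.141, 0.0, 1.436]
force: [-0.3, 0.9, -1.1]
grip_width: 0.0426
finger_force: 61.5
```

```bash
python3 -m crank '{"linear":[[0,0,-0.004],[0,0,-0.008],[0,0,-0.008]],"delta_rot":[[0,0,0],[0,0,0],[0,0,0]],"fingers":[-1,-1,-1]}'
```

```text
clock: 19.3
position: [0.593, -0.2019, 0.0333]
tool_rot: [3.141, 0.0, 1.436]
force: [-4.9, 0.4, 14.2]
grip_width: 0.0428
finger_force: 62.9
```

```bash
python3 -m crank '{"linear":[[0,0,0],[0,0,0],[0,0,0],[0,0,0.02],[0,0,0.1]],"delta_rot":[[0,0,0],[0,0,0],[0,0,0],[0,0,0],[0,0,0]],"fingers":[1,1,1,1,1]}'
python3 -m crank '{"linear":[[0,0,0.2],[-0.1,0.036,0.27],[-0.28,0.1,0.27],[-0.46,0.164,0.27],[-0.628,0.224,0.27]],"delta_rot":[[0,0,0],[0,0,-0.113],[0,0,-0.113],[0,0,-0.113],[0,0,-0.113]],"fingers":[1,1,1,1,1]}'
python3 -m crank '{"linear":[[0,0,0],[0,0,0]],"delta_rot":[[0,0,0],[0,0,0]],"fingers":[1,1]}'
python3 - <<'E'
from m import *
f=cam('top');save(f,'t7.png')
im=cv2.cvtColor(f["image"],cv2.COLOR_RGB2BGR)[110:290,240:440]
cv2.imwrite("pics/t7c.png",cv2.resize(im,None,fx=3.3,fy=3.3,interpolation=cv2.INTER_CUBIC))
E
```

```text
clock: 19.8
position: [0.5917, -0.2013, 0.0562]
tool_rot: [-3.139, -0.001, 1.436]
force: [-1.1, -0.1, 0.0]
grip_width: 0.0855
finger_force: 0.0
clock: 20.3
position: [0.4337, -0.1452, 0.1252]
tool_rot: [3.141, 0.0, 1.376]
force: [0.7, 0.0, 0.1]
grip_width: 0.0856
finger_force: 0.0
clock: 20.5
position: [0.4357, -0.1457, 0.1255]
tool_rot: [3.141, 0.0, 1.377]
force: [0.6, 0.3, 0.3]
grip_width: 0.085
finger_force: 0.0
```

View pics/t7c.png

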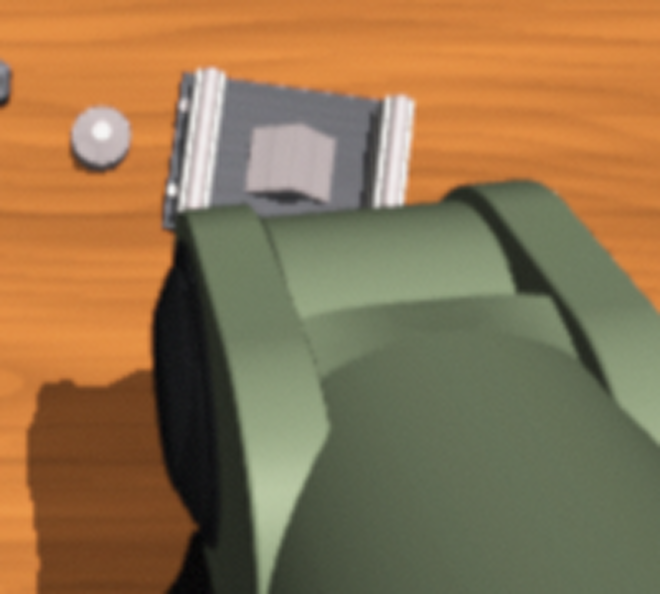

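```bash
python3 -c "
from h import *
f=cam('top');c=lambda u,v:(240+u/3.3,110+v/3.3)
P=[ray(f,*c(*p),.012)[:2] for p in((256,128),(336,140),(247,190),(328,203))]
print(np.round(P,4),np.mean(P,0))
r=[ray(f,*c(*p),.041)[:2] for p in((303,123),(293,192))];print(np.round(r,4),np.mean(r,0))
d=P[1]-P[0];print(np.degrees(np.arctan2(d[1],d[0]))+90)"
python3 -m crank '{"linear":[[0,0,-0.2],[0,0,-0.34],[0,0,-0.4],[0,0,-0.412],[0,0,-0.412]],"delta_rot":[[0,0,0],[0,0,0],[0,0,0],[0,0,0],[0,0,0]],"fingers":[1,1,1,1,1]}'
python3 -m crank '{"linear":[[0,0,0],[0,0,0],[0,0,0],[0,0,0],[0,0,0]],"delta_rot":[[0,0,0],[0,0,0],[0,0,0],[0,0,0],[0,0,0]],"fingers":[-1,-1,-1,-1,-1]}' 60
python3 -m crank '{"linear":[[0,0,0],[0,0,0.04],[0,0,0.2],[0,0,0.4],[0,0,0.4]],"delta_rot":[[0,0,0],[0,0,0],[0,0,0],[0,0,0],[0,0,0]],"fingers":[-1,-1,-1,-1,-1]}'
```

```text
[[ 0.6176 -0.1801]
 [ 0.6091 -0.2346]
 [ 0.5745 -0.173 ]
 [ 0.5655 -0.2277]] [ 0.59167569 -0.20383177]
[[ 0.6137 -0.2066]
 [ 0.5675 -0.1987]] [ 0.59060058 -0.20262106]
-8.846274512225804
clock: 21.1
position: [0.4362, -0.1457, 0.0216]
tool_rot: [-3.141, -0.0, 1.377]
force: [0.3, -0.3, 0.0]
grip_width: 0.0856
finger_force: 0.0
clock: 21.6
position: [0.4367, -0.1461, 0.0231]
tool_rot: [3.139, 0.0, 1.376]
force: [-0.2, 0.6, 11.6]
grip_width: 0.0605
finger_force: 61.8
clock: 22.1
position: [0.4378, -0.1465, 0.1276]
tool_rot: [3.134, 0.001, 1.376]
force: [0.1, -0.3, -2.5]
grip_width: 0.0598
finger_force: 66.2
```

```bash
python3 -m crank '{"linear":[[0.15,-0.054,0],[0.31,-0.112,0],[0.47,-0.17,0],[0.624,-0.226,0],[0.624,-0.226,0]],"delta_rot":[[0,0,0.03],[0,0,0.06],[0,0,0.09],[0,0,0.115],[0,0,0.115]],"fingers":[-1,-1,-1,-1,-1]}'
python3 -m crank '{"linear":[[0,0,0],[0,0,0],[0,0,0]],"delta_rot":[[0,0,0],[0,0,0],[0,0,0]],"fingers":[-1,-1,-1]}'
```

```text
clock: 22.6
position: [0.5951, -0.2036, 0.1221]
tool_rot: [3.139, -0.0, 1.436]
force: [-1.4, 0.3, -1.7]
grip_width: 0.06
finger_force: 66.2
clock: 22.9
position: [0.5909, -0.202, 0.1222]
tool_rot: [-3.141, 0.0, 1.437]
force: [-0.0, -0.9, -1.1]
grip_width: 0.0601
finger_force: 66.2
```

```bash
python3 -m crank '{"linear":[[0.006,-0.002,-0.1],[0.006,-0.002,-0.2],[0.006,-0.002,-0.26],[0.006,-0.002,-0.3],[0.006,-0.002,-0.316]],"delta_rot":[[0,0,0],[0,0,0],[0,0,0],[0,0,0],[0,0,0]],"fingers":[-1,-1,-1,-1,-1]}'
python3 -m crank '{"linear":[[0,0,-0.006],[0,0,-0.012],[0,0,-0.012]],"delta_rot":[[0,0,0],[0,0,0],[0,0,0]],"fingers":[-1,-1,-1]}'
```

```text
clock: 23.4
position: [0.5929, -0.2025, 0.0423]
tool_rot: [-3.141, -0.0, 1.437]
force: [0.1, 0.2, -2.0]
grip_width: 0.0601
finger_force: 66.2
clock: 23.7
position: [0.5934, -0.2028, 0.0403]
tool_rot: [3.141, 0.0, 1.437]
force: [-0.2, -0.6, -2.2]
grip_width: 0.0604
finger_force: 66.2
```

```bash
python3 -m crank '{"linear":[[0,0,-0.004],[0,0,-0.008],[0,0,-0.008]],"delta_rot":[[0,0,0],[0,0,0],[0,0,0]],"fingers":[-1,-1,-1]}'
```

```text
clock: 24.0
position: [0.5939, -0.2021, 0.0389]
tool_rot: [3.14, -0.0, 1.437]
force: [-3.2, 4.3, 11.7]
grip_width: 0.0605
finger_force: 67.4
```

```bash
python3 -m crank '{"linear":[[0,0,0],[0,0,0],[0,0,0],[0,0,0.02],[0,0,0.1]],"delta_rot":[[0,0,0],[0,0,0],[0,0,0],[0,0,0],[0,0,0]],"fingers":[1,1,1,1,1]}'
python3 -m crank '{"linear":[[0,0,0.3],[0,0,0.5],[-0.2,-0.1,0.6],[-0.4,-0.2,0.6],[-0.6,-0.3,0.6]],"delta_rot":[[0,0,0],[0,0,0],[0,0,0],[0,0,0],[0,0,0]],"fingers":[1,1,1,1,1]}'
python3 -m crank '{"linear":[[-0.1,-0.6,0],[-0.1,-0.6,0],[-0.1,-0.6,0],[-0.1,-0.6,0],[-0.1,-0.6,0]],"delta_rot":[[0,0,0],[0,0,0],[0,0,0],[0,0,0],[0,0,0]],"fingers":[1,1,1,1,1]}'
python3 - <<'E'
from m import *
f=cam('top');save(f,'t8.png')
im=cv2.cvtColor(f["image"],cv2.COLOR_RGB2BGR)
cv2.imwrite("pics/t8c.png",cv2.resize(im[110:250,140:390],None,fx=3.2,fy=3.2,interpolation=cv2.INTER_CUBIC))
f=cam('scene');im=cv2.cvtColor(f["image"],cv2.COLOR_RGB2BGR)
cv2.imwrite("pics/s8c.png",cv2.resize(im[140:300,180:380],None,fx=3.7,fy=3.7,interpolation=cv2.INTER_CUBIC))
E
```

```text
clock: 24.5
position: [0.5921, -0.2024, 0.0617]
tool_rot: [-3.139, -0.0, 1.437]
force: [-0.6, 0.1, 0.6]
grip_width: 0.0855
finger_force: 0.0
clock: 25.0
position: [0.4708, -0.264, 0.2124]
tool_rot: [3.139, 0.001, 1.438]
force: [1.6, -1.8, -0.5]
grip_width: 0.0854
finger_force: 0.0
clock: 25.5
position: [0.4459, -0.4145, 0.2105]
tool_rot: [-3.141, -0.0, 1.435]
force: [0.5, 0.5, -0.2]
grip_width: 0.0855
finger_force: 0.0
```

View pics/t8c.png

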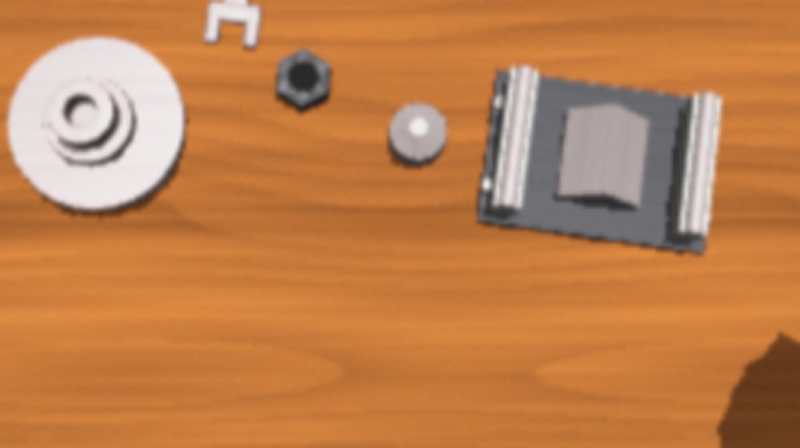

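View pics/s8c.png

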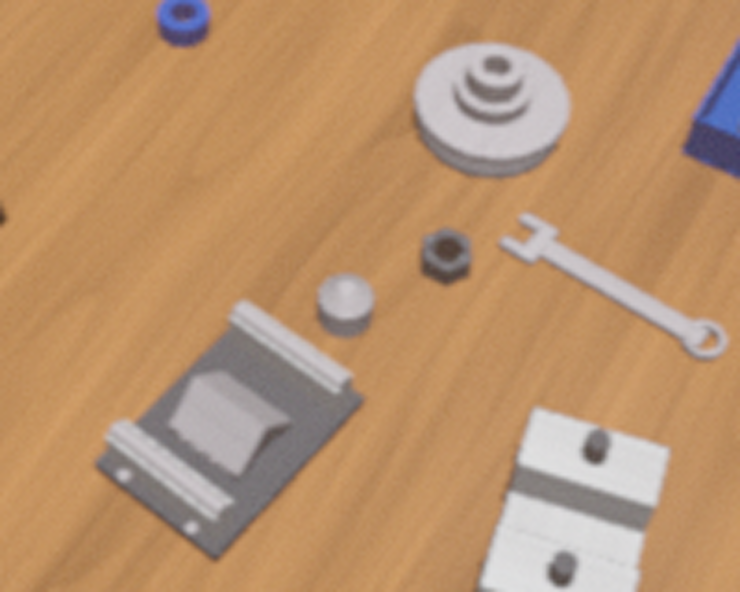

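Both crops show the long angle nested level on the plate between the blocks (top (603,155)). Disc and ring are centred on the pedestal ((96,120) and (81,113), offset by parallax), and the nose stands upright at (417,133). Nut and wrench are where they were, so I'm handing in.

```bash
python3 -m crank '{"linear":[[0,0,0],[0,0,0]],"delta_rot":[[0,0,0],[0,0,0]],"fingers":[1,1]}'; python3 -c "
from workcell import bot
print(bot.job_done())"
```

```text
clock: 25.8
position: [0.4471, -0.4126, 0.2108]
tool_rot: [3.141, 0.0, 1.438]
force: [1.0, 0.1, -0.3]
grip_width: 0.0854
finger_force: 0.0
the job is handed in; nothing more can be done
None
```

I set out all five parts as specified and handed the job in at 25.8 s on the robot's clock; the last pictures show everything in place and let go, and the nut and wrench unmoved (the bar was outside those crops), but the hand-in returned no verdict.

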